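# Close the battery bay of a wall clock

### The arm

A 6-joint arm with a two-finger parallel gripper is mounted at the origin on the work surface. World frame = base frame: x ahead of the robot, y to its left, z up, the work surface at z = 0. Lengths are in mm, angles in rad, forces in N, time in s.
With the tool pointing down it reaches from about 300 to 775 mm from the base axis. Payload 14.6 kg.
Tool frame: the origin (TCP) lies at the very end of the fingers, on their centre line; the grasp point (between the pads) lies 19 mm behind it; z points along the fingers, y is the line along which they close (so a half turn about z gives the same grasp; the last joint's range is limited). The gripper opens to 94 mm and grips with 3 to 60 N. Pads are 16 mm wide; open, the fingers measure 119 mm over their backs; the gripper's body (75 mm by 177 mm) begins 78 mm behind the grasp point.
Start: joints at [-1.379, 0.3, 1.521, -0, 1.321, -0.067], TCP at [140.75, -531.675, 205.446] pointing down, gripper open.
Joint ranges: [-3.03, 3.03], [-0.79, 2.21], [0.23, 2.52], [-1.04, 4.18], [0, 3.07], [-2.55, 2.55]. Speed limits (rad/s): [2.22, 2.22, 2.57, 3.14, 3.14, 3.14].

### API

Orientations are given as [roll, pitch, yaw] about the fixed x, y, z axes, in that order (R = Rz(yaw) Ry(pitch) Rx(roll)).
In Python, from cell import manip, optics gives the robot as it stands.
- The arm moves only by the shell command python3 -m crank 'ROWS' [FORCE]. ROWS is JSON, a list of rows, each a list of 7 numbers: the opening in per cent of the stroke, from 0 (shut) to 100 (fully open), then the shift along the tool's x, y, z in mm, then the turn, a rotation vector about the tool's x, y, z in rad. A call has 1 to 10 rows; each row is the pose to reach, as a shift and turn from the pose commanded when the call began, along the tool's axes at that moment; what a row does not reach only later rows make up. A row lasts 1/10 s, in which the tool goes at most 50 mm and 8.59 degrees, less where a joint would pass 70% of its speed; a pose out of reach is approached as far as the arm can. A call with a gripper value outside its range is refused whole. The fingers move at their own pace and stop on an object; FORCE is the grip in N (left out, the last holds). Time passes only in rows, so rows that repeat a pose let the fingers close. It gives the time, the measured TCP pose, the force, the opening and the grip force at its end, in the units of the state.
- manip.read_state(): the state, without advancing time (a new reading comes with each control period).
- optics.camera(name): name is "scene" or "side" or "wrist"; returns (picture, depth): 384x512x3 uint8, red, green, blue; 384x512 float32, mm along the optical axis (not along the pixel's ray), 0 where there is no reading.
- optics.calibration(name): a dict with "camera_matrix" (3x3 intrinsics, pixels), "R" (3x3) and "t" (3): a world point X has camera coordinates R X + t. Camera axes: x right, y down, z forward; pixel columns grow to the right and rows downward; lengths in mm; the calibration is good to about 2 mm. The wrist camera is an equidistant fisheye: a pixel r from the principal point sees the ray r / f radians off the axis. A picture is of the moment at which its call begins: read the wrist's pose just before it. calibration takes no time and is no camera call; for the wrist camera it gives the pose at the moment of the call.
- manip.sign_off(): hands the job in; it is judged then, once.
The state is a dict: "clock": time; "joints": joint angles; "qd": joint speeds; "effort": joint torques, N m; "eef_pos": TCP position; "eef_rot": TCP orientation; "wrist_force": force on the tool from outside, world axes, zero at the start; "moment": the same for the moment, N m; "finger_gap": finger opening in mm; "finger_force": force on a finger pad.
Only numpy, scipy, OpenCV 4.12 (cv2) and the standard library are available. Lean on these libraries where they do the work, as an engineer would, in place of code of your own. Each camera call takes 0.05 s, during which the arm holds its last target. There are 200 camera calls.

### The job

The wall clock lying face down on the bench has fresh batteries and needs its blue cover. Hook the blue cover's thin tongue under the clock's dark steel lip with the cover tilted, then lower the other edge, without letting it drop, until the cover lies flat in the bay, and let go. Leave the black cover, which belongs to another clock, where it is.

Things in the scene. Friction and masses are not known exactly. Their poses are not given: they have to be found in the camera images.
- clock: Wall clock face down, fixed: round red bezel 296 mm across, 18 high; white 230 x 170 mm back, 58 high. Origin: underside centre; z up; -x end to the robot. Open bay x -69..69, y -48..48, rim z 58. Ledges (top z 40, |y| 28..48, full length) carry the cover above the batteries. Rigid dark steel lip, z 54..58, covers the bay from x -69 to -43. Small parts at +x: 3 mm over the rim.
- cover: Blue cover, white grip rib; loose, starts flat on the bench, -x end roughly to the robot; 0.13 kg, 120 (x) x 80 (y) mm. Origin: underside centre; z up. Body 16 mm thick, x -34..60; at x -60..-34 only a 5 mm tongue, full width, level with the underside. Rib at x 10, y 0: 14 (x) x 30 (y) mm, z 16..46. Home: origin at the clock's x 0, y 0, z 40, x axes alike, play 9 mm in x, 8 in y.
- tongue_tip (a point): Middle of the tongue's free edge on the blue cover, on the underside (x -60, y 0, z 0 in its frame; same axes). At home it lies 17 mm past the lip's edge (8 to 26 with the play). The cover is 8 mm longer than the bay's open part, so it cannot go in level.
- spare: Black cover with a grey rib, loose, belongs to another clock: a 96 x 64 x 16 mm block without tongue, same rib at x 10 (to z 46). Origin: underside centre. Must stay where it is.
Mind the look-alikes: they are no part of the job. What is meant by the cover is not yellow, and is the larger of those in its own colour.

How it is judged (in metres and radians):
On the way:
1. the tongue is under the steel lip (tip at least 4 mm past its edge) while the cover is still tilted (over 4 degrees) (x of tongue_tip in the frame of clock below -0.047 m and z of tongue_tip in the frame of clock between 0.036 and 0.054 m and angle between cover's own z axis and vertical above 0.07 rad), for 0.1 s.
At the end, for the whole second after the job is handed in: The blue cover lies at rest flat in the bay (within about 5 degrees), on the ledges (within 5 mm), within 15 mm of the bay's middle sideways, its tongue at least 4 mm under the lip; the black cover is within 20 mm of where it was (x of tongue_tip in the frame of clock below -0.047 m and z of tongue_tip in the frame of clock between 0.036 and 0.054 m and angle between cover's own z axis and vertical below 0.1 rad and z of cover in the frame of clock between 0.035 and 0.045 m and y of cover in the frame of clock between -0.015 and 0.015 m and linear speed of cover below 0.02 m/s and distance of spare from where it was at the start of the episode below 0.02 m); the robot touches nothing.
It fails at once if the hooked cover is let drop: it swings down faster than 6 rad/s (x of tongue_tip in the frame of clock below -0.047 m and z of tongue_tip in the frame of clock between 0.036 and 0.054 m and angular speed of cover above 6 rad/s).
It fails at once if the black cover is moved more than 20 mm (distance of spare from where it was at the start of the episode above 0.02 m).
It also fails if it takes over 45 s, if anything falls off the work surface, if the arm or the gripper's body presses on something with over 40 N, if the wrist force passes 120 N, or if a joint passes its speed limit or range.

## Working session

There is one attempt and no reset: what is moved stays moved. The work goes in short steps, Python scripts to look and compute and a shell command to move; the robot and the scene stay as the last step left them, time stands still between calls to the robot, and variables do not carry over. Pictures are saved under pics/ and viewed, at most 10 in all, crops included, and the job is handed in when it is done.

```bash
mkdir -p pics; ls; python3 - <<'E'
from cell import manip, optics
import cv2,numpy as np
print(manip.read_state())
for n in ("scene","side"):
    p,d=optics.camera(n); np.savez(f"{n}0.npz",p=p,d=d,**optics.calibration(n))
    cv2.imwrite(f"pics/{n}0.png",p[:,:,::-1])
    print(optics.calibration(n))
E
```

```text
pics
{'clock': 0.0, 'joints': array([-1.37860625e+00,  3.00476172e-01,  1.52159094e+00,  8.61335923e-06,
        1.32072516e+00, -6.66063377e-02]), 'qd': array([ 0.0006973 , -0.00031457,  0.00106003, -0.00030278, -0.00036471,
        0.00156962]), 'effort': array([ 1.64841826e-03, -5.31810236e+01, -3.52738953e+01,  7.09558278e-02,
        2.43069429e-02, -8.50097626e-05]), 'eef_pos': array([ 140.6980001 , -531.41575025,  204.87938899]), 'eef_rot': array([-3.14039625e+00, -8.81672700e-05,  2.58794226e-01]), 'wrist_force': array([-0.2500077 ,  0.02058979,  0.33061637]), 'moment': array([-0.0223278 , -0.05376426,  0.0113286 ]), 'finger_force': 0.0, 'finger_gap': 93.7899345761478}
{'camera_matrix': array([[354.08716481,   0.        , 255.7638621 ],
       [  0.        , 354.08716481, 190.60919927],
       [  0.        ,   0.        ,   1.        ]]), 'R': array([[ 0.12425096,  0.99218288,  0.01161145],
       [ 0.69134057, -0.07817044, -0.71828796],
       [-0.71176535,  0.09727543, -0.69564903]]), 't': array([ -13.12484088, -298.43140511, 1207.68912587])}
{'camera_matrix': array([[394.41301334,   0.        , 258.99110373],
       [  0.        , 394.41301334, 194.17494371],
       [  0.        ,   0.        ,   1.        ]]), 'R': array([[-0.99994645, -0.00294992, -0.00991893],
       [ 0.00441184,  0.74550742, -0.66648272],
       [ 0.00936071, -0.66649079, -0.74545449]]), 't': array([471.12328691,  49.18246171, 883.31608155])}
```

View pics/scene0.png

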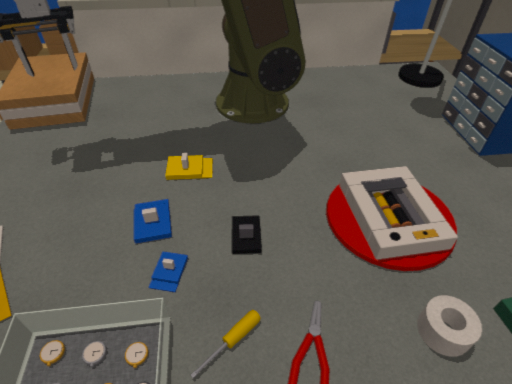

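View pics/side0.png

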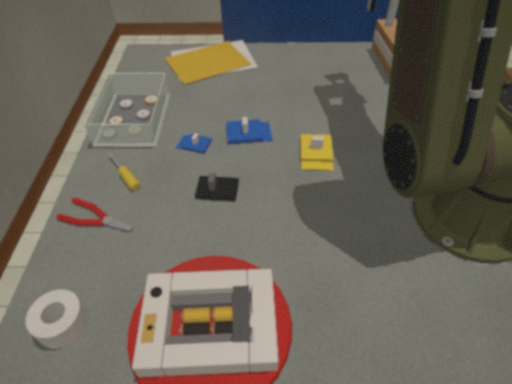

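The scene picture shows a larger blue cover at (152,222), a smaller blue one at (168,271), a yellow one at (188,167) and the black spare at (246,234). The clock is at (395,215), and its lip is on the robot side at (385,185). The cover I want is the larger blue one at (152,222). Next I'll measure it and crop in to confirm.

```bash
cat > h.py <<'E'
import numpy as np, cv2
def cloud(p,d,c):
    K,R,t=c["camera_matrix"],c["R"],c["t"]
    v,u=np.indices(d.shape)
    P=np.stack([(u-K[0,2])/K[0,0]*d,(v-K[1,2])/K[1,1]*d,d],-1)
    X=(P-t)@R
    X[d<=0]=np.nan
    return X
def rect(pts):
    (c,s,a)=cv2.minAreaRect(pts.astype(np.float32)); return np.round(c,1),np.round(s,1),round(a,1)
E
python3 - <<'E'
from h import *
for n in ("scene","side"):
    f=np.load(n+"0.npz"); p=f["p"]; X=cloud(p,f["d"],f); hsv=cv2.cvtColor(p,cv2.COLOR_RGB2HSV); H,S,V=[hsv[...,i].astype(int) for i in range(3)]
    inb=(X[...,0]>150)&(X[...,0]<800)&(np.abs(X[...,1])<600)&(X[...,2]<120)
    b=((H>100)&(H<125)&(S>150)&(V>60)&inb).astype(np.uint8)
    k,L,st,_=cv2.connectedComponentsWithStats(b)
    for i in range(1,k):
        if st[i,4]<200: continue
        Q=X[L==i]; print(n,"blue",st[i],"zmed",np.nanpercentile(Q[:,2],[5,50,95]).round(1))
        T=Q[(Q[:,2]>11)&(Q[:,2]<21)]; print("  body",rect(T)); T=Q[(Q[:,2]>2)&(Q[:,2]<8)]; 
        if len(T)>5: print("  low",np.median(T,0),rect(T)); print("  all",rect(Q[Q[:,2]>0]))
        c=rect(Q)[0]
        m=(np.hypot(X[...,0]-c[0],X[...,1]-c[1])<40)&(X[...,2]>40)&(X[...,2]<52)
        if m.sum()>5: print("  rib",rect(X[m]),m.sum(),np.median(X[m],0))
    m=(X[...,2]>53)&(X[...,2]<63)&(S<60)&(V>120)&inb&(X[...,1]>100)
    print(n,"white",rect(X[m]),m.sum())
    m2=(X[...,2]>50)&(X[...,2]<63)&(V<110)&inb&(X[...,1]>200)&(X[...,2]<60)
    print(n,"dark",rect(X[m2]),m2.sum())
    r=((H<8)|(H>172))&(S>180)&inb&(X[...,1]>150)&(X[...,2]>13)&(X[...,2]<23); print("red",rect(X[r]), cv2.minEnclosingCircle(X[r][:,:2].astype(np.float32)))
    m=(V<50)&inb&(X[...,2]>11)&(X[...,2]<21)&(X[...,1]>-200)&(X[...,1]<100)
    print(n,"black",rect(X[m]),m.sum())
E
sed -i 's/cv2.minAreaRect(pts.astype/cv2.minAreaRect(pts[:,:2].astype/' h.py
python3 - <<'E'
import cv2
i=cv2.imread('pics/scene0.png')[140:310,110:290]; cv2.imwrite('pics/crop0.png',cv2.resize(i,None,fx=3.3,fy=3.3,interpolation=cv2.INTER_CUBIC))
E
```

```text
scene blue [ 134  199   37   44 1155] zmed [ 4.6 15.9 17.9]Traceback (most recent call last):
  File "<stdin>", line 10, in <module>
  File "h.py", line 10, in rect
    (c,s,a)=cv2.minAreaRect(pts.astype(np.float32)); return np.round(c,1),np.round(s,1),round(a,1)
            ~~~~~~~~~~~~~~~^^^^^^^^^^^^^^^^^^^^^^^^
cv2.error: OpenCV(4.12.0) /io/opencv/modules/imgproc/src/convhull.cpp:143: error: (-215:Assertion failed) total >= 0 && (depth == CV_32F || depth == CV_32S) in function 'convexHull'
```

View pics/crop0.png

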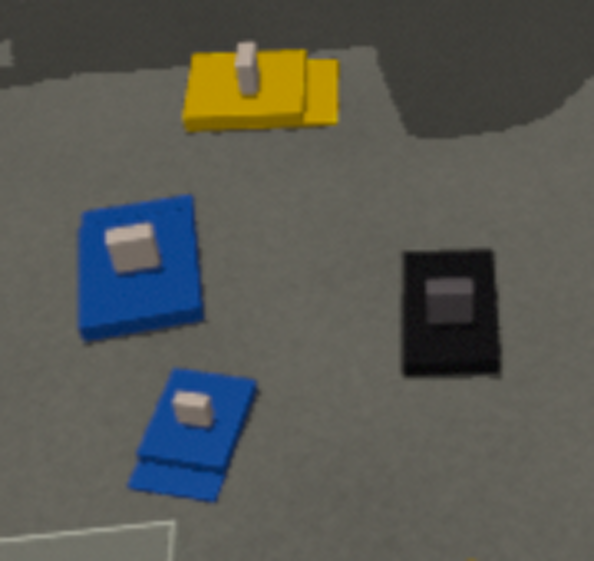

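The crop confirms it: the larger blue cover is at crop (140,265), and the smaller blue look-alike at (193,430) has its tongue turned away from the robot.

```bash
python3 - <<'E'
from h import *
for n in ("scene","side"):
    f=np.load(n+"0.npz"); p=f["p"]; X=cloud(p,f["d"],f); hsv=cv2.cvtColor(p,cv2.COLOR_RGB2HSV); H,S,V=[hsv[...,i].astype(int) for i in range(3)]
    inb=(X[...,0]>150)&(X[...,0]<800)&(np.abs(X[...,1])<600)&(X[...,2]<120)
    b=((H>100)&(H<125)&(S>150)&(V>60)&inb).astype(np.uint8)
    k,L,st,_=cv2.connectedComponentsWithStats(b)
    for i in range(1,k):
        if st[i,4]<200: continue
        Q=X[L==i]; print(n,"blue",st[i],"z",np.nanpercentile(Q[:,2],[5,50,95]).round(1))
        T=Q[(Q[:,2]>11)&(Q[:,2]<21)]; print("  body",rect(T)); T=Q[(Q[:,2]>2)&(Q[:,2]<8)]; 
        if len(T)>5: print("  low",np.median(T,0),rect(T)); print("  all",rect(Q[Q[:,2]>0]))
        c=rect(Q)[0]
        m=(np.hypot(X[...,0]-c[0],X[...,1]-c[1])<40)&(X[...,2]>40)&(X[...,2]<52)
        if m.sum()>5: print("  rib",rect(X[m]),m.sum(),np.median(X[m],0))
    m=(X[...,2]>53)&(X[...,2]<63)&(S<60)&(V>120)&inb&(X[...,1]>100)
    print(n,"white",rect(X[m]),m.sum(),np.median(X[m],0))
    m2=(X[...,2]>50)&(X[...,2]<60)&(V<110)&inb&(X[...,1]>200)
    if m2.sum(): print(n,"dark",rect(X[m2]),m2.sum(),np.median(X[m2],0))
    r=((H<8)|(H>172))&(S>180)&inb&(X[...,1]>150)&(X[...,2]>13)&(X[...,2]<23)&(X[...,0]<620); print("red",rect(X[r]), cv2.minEnclosingCircle(X[r][:,:2].astype(np.float32)))
    m=(V<50)&inb&(X[...,2]>11)&(X[...,2]<21)&(X[...,1]>-200)&(X[...,1]<100)
    print(n,"black",rect(X[m]),m.sum())
E
```

```text
scene blue [ 134  199   37   44 1155] z [ 4.6 15.9 17.9]
  body (array([ 511.6, -289.6]), array([96.2, 77.8]), 6.6)
  low [ 451.94568947 -293.526858      5.40595832] (array([ 500. , -290.8]), array([120.7,  77.5]), 6.8)
  all (array([ 500. , -290.9]), array([120.8,  77.8]), 6.7)
  rib (array([ 510. , -290.9]), array([14.1, 28.7]), 4.1) 87 [ 512.67507948 -290.17263492   45.80318558]
scene blue [149 252  39  40 893] z [ 2.7 10.8 12.8]
  body (array([ 637.8, -244.3]), array([53.6, 64.9]), 73.4)
  low [ 674.96836975 -252.43991911    3.87300805] (array([ 647.2, -247. ]), array([54.2, 81.6]), 72.5)
  all (array([ 646.4, -247.1]), array([54.8, 83.4]), 73.4)
scene white (array([620.6, 258.7]), array([355.5, 169.5]), 2.4) 3372 [585.40192848 246.62404662  59.14473183]
scene dark (array([570.7, 256.8]), array([179.5, 102.7]), 1.8) 435 [504.57018651 264.4136536   58.59021466]
red (array([535. , 274.6]), array([169.8, 249.1]), 0.0) ((540.741943359375, 268.7672119140625), 141.51707458496094)
scene black (array([570.9, -80.3]), array([61.8, 98. ]), 85.5) 817
side blue [228 121  43  21 642] z [ 5.2 
[... 306 characters left out ...]
1 -285.51830819   46.72407203]
side blue [178 136  32  16 267] z [ 4.9 12.  14.1]
  body (array([ 639.7, -240.8]), array([53.4, 64.2]), 74.3)
  low [ 678.53296534 -256.86655487    5.02853812] (array([ 677.9, -256.9]), array([40.9,  8.4]), 73.6)
  all (array([ 646. , -242.1]), array([53.3, 77.6]), 75.4)
side white (array([618.7, 260.5]), array([349.4, 170.4]), 2.6) 7933 [552.94679661 283.343868    58.24837844]
side dark (array([571.7, 255.6]), array([173.1, 100.6]), 1.1) 890 [501.41686553 257.03191925  58.18854902]
red (array([517.4, 270.3]), array([205.1, 174.1]), 0.2) ((529.29052734375, 269.7069396972656), 124.55097198486328)
side black (array([570.2, -76.7]), array([62.2, 90.7]), 85.4) 645
```

```bash
python3 - <<'E'
from h import *
for n in ("scene","side"):
    f=np.load(n+"0.npz"); p=f["p"]; X=cloud(p,f["d"],f); hsv=cv2.cvtColor(p,cv2.COLOR_RGB2HSV); S,V=hsv[...,1].astype(int),hsv[...,2].astype(int)
    near=np.hypot(X[...,0]-555,X[...,1]-263)<165
    m=((X[...,2]>54)&(X[...,2]<62)&(S<60)&(V>120)&near).astype(np.uint8)
    k,L,st,_=cv2.connectedComponentsWithStats(m); i=1+np.argmax(st[1:,4]); print(n,"white",rect(X[L==i]),st[i,4],np.median(X[L==i][:,2]))
    m=((X[...,2]>54)&(X[...,2]<62)&(V<110)&near&(X[...,0]<545)).astype(np.uint8)
    k,L,st,_=cv2.connectedComponentsWithStats(m); i=1+np.argmax(st[1:,4]); print(n,"lip",rect(X[L==i]),st[i])
    m=near&(X[...,2]<52)&(np.abs(X[...,1]-263)<50)&(np.abs(X[...,0]-560)<70)
    Q=X[m]; print("bay z",np.histogram(Q[:,2],bins=range(0,56,4))[0], rect(Q[Q[:,2]>20]))
E
```

```text
scene white (array([558.4, 256. ]), array([230.9, 169.5]), 2.4) 3358 59.14617906805448
scene lip (array([498.5, 254.5]), array([ 34.7, 102.3]), 3.1) [361 177  46  15 437]
bay z [  0   0   0   0   1   1   5  89 184 476 599  57  51] (array([554.3, 262.2]), array([130. ,  88.9]), 2.3)
side white (array([558.8, 257.8]), array([229.3, 170.4]), 2.6) 7859 58.25788839111567
side lip (array([500.3, 254.4]), array([ 32. , 100.6]), 2.4) [232 286  19  56 948]
bay z [   0    0    0    4  265   50   84  185  388 1189  864   24   30] (array([573.8, 256.9]), array([110.1,  92.1]), 2.8)
```

```bash
python3 -m crank '[[50,50,-14,0,0,0,-0.15],[50,95,-30,10,0,0,-0.30],[50,140,-46,20,0,0,-0.45],[50,190,-62,30,0,0,-0.60],[50,240,-78,40,0,0,-0.75],[50,290,-95,50,0,0,-0.90],[50,335,-112,55,0,0,-1.05],[50,380,-128,55,0,0,-1.20],[50,419,-139,55,0,0,-1.35],[50,419,-139,55,0,0,-1.429]]' 30
python3 -m crank '[[50,0,0,0,0,0,0],[50,0,0,0,0,0,0],[50,0,0,0,0,0,0]]'
python3 - <<'E'
from cell import manip, optics
import cv2,numpy as np
s=manip.read_state(); print(s["clock"],s["eef_pos"],s["eef_rot"],s["joints"])
p,d=optics.camera("wrist"); c=optics.calibration("wrist"); np.savez("w1.npz",p=p,d=d,**c); print(c)
cv2.imwrite("pics/w1.png",p[:,:,::-1])
E
```

```text
clock: 1.1
eef_pos: [513.5, -286.7, 149.7]
eef_rot: [-3.142, -0.001, 1.698]
wrist_force: [-0.2, 0.0, 0.6]
finger_gap: 47.2
finger_force: 0.0
clock: 1.4
eef_pos: [509.6, -290.7, 150.5]
eef_rot: [-3.141, -0.0, 1.685]
wrist_force: [0.4, -0.6, 0.0]
finger_gap: 47.0
finger_force: 0.0
1.4 [ 509.56197337 -290.68242824  150.45502029] [-3.14142710e+00 -1.13215821e-04  1.68452978e+00] [-5.80832941e-01  4.28958263e-01  1.47714768e+00 -2.00950128e-05
  1.23568638e+00 -6.94559790e-01]
{'camera_matrix': array([[297.31863964,   0.        , 253.10858917],
       [  0.        , 297.31863964, 190.17903452],
       [  0.        ,   0.        ,   1.        ]]), 'R': array([[ 0.99349508,  0.1138692 ,  0.00115648],
       [ 0.10976564, -0.96029686,  0.25647892],
       [ 0.03031561, -0.2546836 , -0.96654913]]), 't': array([-473.12439507, -347.24657446,  248.73743268])}
```

View pics/w1.png

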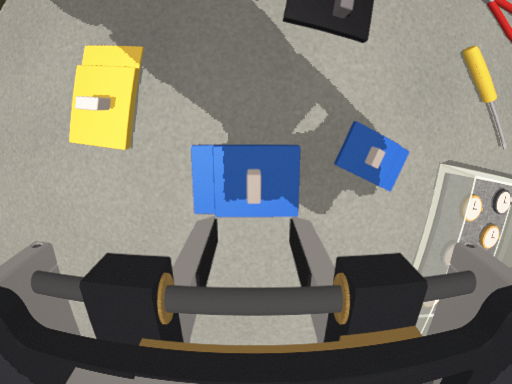

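The wrist view shows the blue cover square with the tool: the rib at (253,186) sits midway between the fingers, and the tongue is on the left. I'll descend and grip.

```bash
python3 -m crank '[[50,0,0,40,0,0,0],[50,0,0,80,0,0,0],[50,0,0,110,0,0,0],[50,0,0,122,0,0,0],[50,0,0,129,0,0,0],[50,0,0,129,0,0,0],[0,0,0,129,0,0,0],[0,0,0,129,0,0,0],[0,0,0,129,0,0,0],[0,0,0,129,0,0,0]]' 30
python3 -m crank '[[0,0,0,0,0,0,0],[0,0,0,0,0,0,0],[0,0,0,0,0,0,0]]'
```

```text
clock: 2.45
eef_pos: [510.4, -290.2, 22.0]
eef_rot: [3.141, 0.001, 1.688]
wrist_force: [-0.2, 0.6, 0.2]
finger_gap: 18.8
finger_force: 0.0
clock: 2.75
eef_pos: [510.3, -290.1, 21.8]
eef_rot: [3.141, 0.0, 1.688]
wrist_force: [-1.2, 1.3, 5.2]
finger_gap: 13.8
finger_force: 30.0
```

```bash
python3 -m crank '[[0,0,0,-30,0,0,0],[0,0,0,-70,0,0,0],[0,0,0,-110,0,0,0],[0,20,5,-130,0,0,0],[0,60,15,-130,0,0,0],[0,105,27,-130,0,0,0],[0,150,39,-130,0,0,0],[0,195,51,-130,0,0,0],[0,240,63,-130,0,0,0],[0,285,75,-130,0,0,0]]' 
python3 -m crank '[[0,45,12,0,0,0,0.01],[0,90,24,0,0,0,0.02],[0,135,36,0,0,0,0.04],[0,180,47,0,0,0,0.05],[0,215,56,0,0,0,0.073],[0,240,62,0,0,0,0.073],[0,250,65,0,0,0,0.073],[0,250,65,0,0,0,0.073],[0,250,65,0,0,0,0.073]]'
python3 - <<'E'
from cell import manip, optics
import cv2,numpy as np
s=manip.read_state(); print(s["clock"],s["eef_pos"],s["eef_rot"],s["wrist_force"])
for n in ("scene","side"):
    p,d=optics.camera(n); np.savez(f"{n}2.npz",p=p,d=d,**optics.calibration(n))
    cv2.imwrite(f"pics/{n}2.png",p[:,:,::-1])
from h import *
for n in ("scene","side"):
    f=np.load(n+"2.npz"); p=f["p"]; X=cloud(p,f["d"],f); hsv=cv2.cvtColor(p,cv2.COLOR_RGB2HSV); H,S,V=[hsv[...,i].astype(int) for i in range(3)]
    b=(H>100)&(H<125)&(S>150)&(V>50)&(X[...,1]>100)&(X[...,0]<750)&(X[...,0]>450)&(X[...,2]>100)&(X[...,2]<200)
    Q=X[b]; print(n,rect(Q),np.percentile(Q[:,2],[5,50,95]).round(1)); print(rect(Q[Q[:,2]>np.median(Q[:,2])-4]))
E
```

```text
clock: 3.75
eef_pos: [551.2, 3.6, 151.2]
eef_rot: [-3.141, -0.0, 1.688]
wrist_force: [0.3, -0.5, -1.8]
finger_gap: 14.0
finger_force: 30.0
clock: 4.65
eef_pos: [586.8, 256.5, 151.2]
eef_rot: [-3.141, 0.0, 1.614]
wrist_force: [0.3, 0.3, -1.4]
finger_gap: 13.8
finger_force: 30.0
4.65 [586.81741093 256.49214741 151.19958281] [-3.14111105e+00  4.02304757e-04  1.61426771e+00] [ 0.25272111  0.30471464 -1.39446746]
scene (array([577.5, 253.7]), array([119.8,  80.5]), 2.6) [134.8 146.  147.8]
(array([589.7, 254.5]), array([95.7, 80.1]), 2.4)
side (array([575.8, 258. ]), array([114. ,  76.6]), 2.3) [134.3 145.5 147.4]
(array([587.9, 258.5]), array([89.7, 76.6]), 2.3)
```

View pics/side2.png

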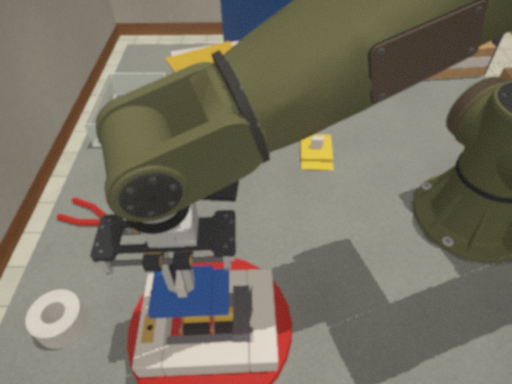

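The cover is held level over the bay at side (190,290), and its yaw matches the clock's. Next I'll tilt it, bring it down partway and check.

```bash
python3 -m crank '[[0,2,0,5,-0.1,0,0],[0,2,0,15,-0.2,0,0],[0,2,0,25,-0.227,0,0],[0,2,0,25,-0.227,0,0],[0,2,0,25,-0.227,0,0]]' 
cat > m.py <<'E'
from cell import manip, optics
from h import *
s=manip.read_state(); print(s["clock"],s["eef_pos"].round(1),s["eef_rot"].round(3),s["wrist_force"].round(1))
C=np.array([558.6,257.]);a=0.044;Rc=np.array([[np.cos(a),np.sin(a)],[-np.sin(a),np.cos(a)]])
for n in ("scene","side"):
    p,d=optics.camera(n); X=cloud(p,d,optics.calibration(n)); cv2.imwrite(f"pics/{n}_{s['clock']:.2f}.png",p[:,:,::-1])
    hsv=cv2.cvtColor(p,cv2.COLOR_RGB2HSV); H,S,V=[hsv[...,i].astype(int) for i in range(3)]
    b=(H>100)&(H<125)&(S>150)&(V>40)&(X[...,1]>100)&(X[...,0]<750)&(X[...,0]>450)&(X[...,2]>38)&(X[...,2]<200)
    Q=X[b]; Q[:,:2]=(Q[:,:2]-C)@Rc.T
    # body top plane
    B=Q[(Q[:,0]>-20)]
    for _ in range(4):
        A=np.c_[B[:,:2],np.ones(len(B))]; k=np.linalg.lstsq(A,B[:,2],rcond=None)[0]; r=B[:,2]-A@k; B=B[np.abs(r)<3]
    print(n,"x",np.percentile(Q[:,0],[0.5,99.5]).round(1),"y",np.percentile(Q[:,1],[.5,99.5]).round(1),"tilt x,y",np.arctan(k[:2]).round(3),"top@0 z",round(k[2],1),len(B), "minz at -x end",np.median(Q[Q[:,0]<Q[:,0].min()+4][:,2]).round(1))
E
python3 m.py
```

```text
clock: 5.25
eef_pos: [587.1, 259.0, 127.1]
eef_rot: [2.915, -0.0, 1.614]
wrist_force: [-0.3, -0.3, -1.0]
finger_gap: 13.7
finger_force: 30.0
5.25 [587.1 259.  127.1] [ 2.915 -0.     1.614] [-0.3 -0.3 -1. ]
scene x [-33.9  81.3] y [-41.3  36.8] tilt x,y [0.194 0.038] top@0 z 116.9 554 minz at -x end 97.1
side x [-32.3  75.3] y [-35.4  41. ] tilt x,y [0.241 0.003] top@0 z 114.1 1300 minz at -x end 96.4
```

```bash
python3 -m crank '[[0,0,-4.5,19.5,0,0,0],[0,0,-7.9,34,0,0,0],[0,0,-9.5,41,0,0,0],[0,0,-10.4,45,0,0,0],[0,0,-10.4,45,0,0,0],[0,0,-10.4,45,0,0,0]]'; python3 m.py
```

```text
clock: 5.95
eef_pos: [587.0, 259.7, 80.8]
eef_rot: [2.914, -0.0, 1.615]
wrist_force: [-0.0, 0.1, -1.2]
finger_gap: 13.3
finger_force: 30.0
5.95 [587.  259.7  80.8] [ 2.914 -0.     1.615] [-0.   0.1 -1.2]
scene x [-35.4  81.1] y [-40.4  37.4] tilt x,y [0.202 0.027] top@0 z 70.5 583 minz at -x end 38.5
side x [-33.1  75. ] y [-33.7  41.3] tilt x,y [0.243 0.008] top@0 z 67.7 1148 minz at -x end 50.1
```

```bash
python3 -m crank '[[0,0,-0.3,1.5,0,0,0],[0,0,-5.3,0.3,0,0,0],[0,0,-10,-0.8,0,0,0],[0,0,-14,-1.7,0,0,0],[0,0,-17.5,-2.5,0,0,0],[0,0,-20.5,-3.2,0,0,0],[0,0,-20.5,-3.2,0,0,0],[0,0,-20.5,-3.2,0,0,0]]'; python3 m.py; ls pics
```

```text
clock: 6.85
eef_pos: [566.1, 258.8, 78.9]
eef_rot: [2.914, -0.0, 1.615]
wrist_force: [0.6, 0.7, -1.0]
finger_gap: 13.5
finger_force: 30.0
6.85 [566.1 258.8  78.9] [ 2.914 -0.     1.615] [ 0.6  0.7 -1. ]
scene x [-46.6  60.5] y [-40.5  38.3] tilt x,y [0.181 0.028] top@0 z 73.0 419 minz at -x end 49.7
side x [-40.5  54. ] y [-29.9  41.2] tilt x,y [ 0.226 -0.001] top@0 z 71.3 967 minz at -x end 51.3
crop0.png
scene0.png
scene2.png
scene_5.25.png
scene_5.95.png
scene_6.85.png
side0.png
side2.png
side_5.25.png
side_5.95.png
side_6.85.png
w1.png
```

```bash
python3 - <<'E'
import cv2,numpy as np
a=cv2.imread('pics/scene_6.85.png')[130:290,310:480];b=cv2.imread('pics/side_6.85.png')[220:380,120:290]
cv2.imwrite('pics/c685.png',cv2.resize(np.hstack([a,b]),None,fx=2.3,fy=2.3,interpolation=cv2.INTER_CUBIC))
E
```

```text
(no output)
```

View pics/c685.png

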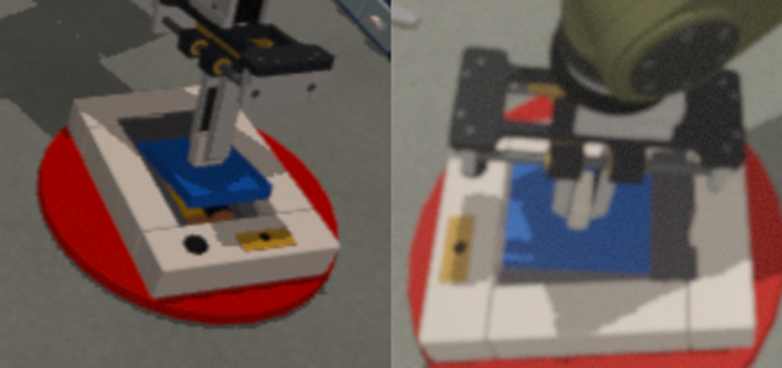

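The tongue is under the lip: the blue body butts up to it at about (640,230) on the right of the crop, with the cover still tilted. Now I'll swing it down about the tip.

```bash
python3 -m crank '[[0,0,0.45,2.4,0.033,0,0],[0,0,0.9,4.9,0.067,0,0],[0,0,1.3,7.2,0.097,0,0],[0,0,1.7,9.5,0.127,0,0],[0,0,1.9,11.5,0.152,0,0],[0,0,2.1,13.5,0.177,0,0],[0,0,2.2,15.5,0.202,0,0],[0,0,2.2,17.3,0.227,0,0],[0,0,2.2,17.3,0.227,0,0],[0,0,2.2,17.3,0.227,0,0]]'; python3 m.py
```

```text
clock: 7.95
eef_pos: [572.1, 258.9, 62.2]
eef_rot: [-3.142, 0.0, 1.615]
wrist_force: [-0.1, 0.4, -1.6]
finger_gap: 13.8
finger_force: 30.0
7.95 [572.1 258.9  62.2] [-3.142  0.     1.615] [-0.1  0.4 -1.6]
scene x [-51.6  63.5] y [-40.5  38.4] tilt x,y [-0.007  0.005] top@0 z 57.8 765 minz at -x end 46.1
side x [-40.   58.9] y [-32.1  41. ] tilt x,y [-0.    -0.002] top@0 z 57.0 895 minz at -x end 46.1
```

```bash
python3 -m crank '[[0,0,-1,0.5,0,0,0],[0,0,-1,1.0,0,0,0],[0,0,-1,1.0,0,0,0],[0,0,-1,1.0,0,0,0]]'
```

```text
clock: 8.45
eef_pos: [571.0, 259.0, 61.8]
eef_rot: [3.141, -0.0, 1.615]
wrist_force: [-3.9, -0.8, 6.1]
finger_gap: 13.9
finger_force: 30.0
```

It's resting on the ledges now, with about 7 N of contact. I'll let go gently and retreat.

```bash
python3 -m crank '[[0,0,0,-0.3,0,0,0],[0,0,0,-0.3,0,0,0],[20,0,0,-0.3,0,0,0],[30,0,0,-0.3,0,0,0],[40,0,0,-0.3,0,0,0],[40,0,0,-0.3,0,0,0],[40,0,0,-0.3,0,0,0],[40,0,0,-0.3,0,0,0]]' 
python3 -m crank '[[40,0,0,-10,0,0,0],[40,0,0,-40,0,0,0],[40,0,0,-80,0,0,0],[40,0,0,-120,0,0,0],[40,0,0,-150,0,0,0],[40,0,0,-150,0,0,0],[40,0,0,-150,0,0,0]]'; python3 m.py
python3 - <<'E'
import cv2,numpy as np,glob,os
f=lambda n:max(glob.glob(f'pics/{n}_*.png'),key=os.path.getmtime)
a=cv2.imread(f('scene'))[130:290,200:480];b=cv2.imread(f('side'))[220:380,120:290]
cv2.imwrite('pics/final.png',cv2.resize(np.hstack([a,b]),None,fx=1.75,fy=1.75,interpolation=cv2.INTER_CUBIC))
E
```

```text
clock: 9.25
eef_pos: [571.1, 258.9, 61.7]
eef_rot: [3.142, 0.0, 1.615]
wrist_force: [0.1, -0.7, 0.0]
finger_gap: 37.4
finger_force: 0.0
clock: 9.95
eef_pos: [571.1, 258.9, 212.3]
eef_rot: [3.141, -0.0, 1.615]
wrist_force: [0.3, 0.1, -0.2]
finger_gap: 37.5
finger_force: 0.0
9.95 [571.1 258.9 212.3] [ 3.141 -0.     1.615] [ 0.3  0.1 -0.2]
scene x [-52.   62.3] y [-40.6  38.5] tilt x,y [-0.004  0.004] top@0 z 57.2 770 minz at -x end 45.7
side x [-38.3  58.7] y [-26.   41.5] tilt x,y [-0.003 -0.003] top@0 z 56.4 192 minz at -x end 45.2
```

View pics/final.png

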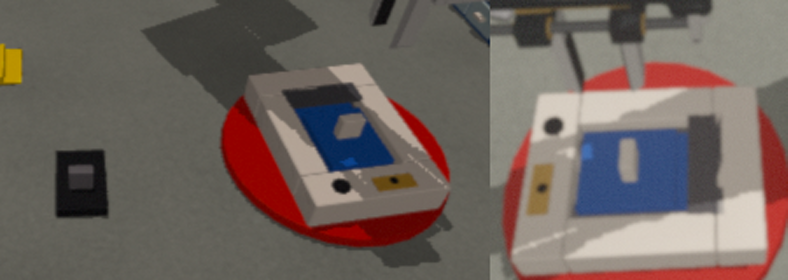

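The cover lies flat at (345,130) with its tongue under the lip, and the black cover at (80,183) hasn't moved.

```bash
python3 -c "
from cell import manip
print(manip.sign_off())"
```

```text
the job is handed in; nothing more can be done
None
```

The blue cover is hooked under the steel lip and lies flat in the bay, released; the black cover looks unmoved, and I handed the job in at about 10 s on the robot's clock (the sign-off gave no verdict).

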